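Walk the battery up to its charger

TASK

Walk the heavy battery across the bench to the charger, flat on the bench, by pushing alternate ends of it from behind so that they swing ahead: the end nearest the robot first, then the far end, in turn, at least two swings each, every one bringing that end clearly ahead of the other (about ten degrees or more past square). Then press it home with a firm push of about 15 newtons, never more than 30, first the near end against the near bumper, then the far end against the far bumper, and leave it lying square and centred against both bumpers. Do not touch the socket in the middle of its rear face, and leave the other things on the bench alone.

Things in the scene. Friction and masses are not known exactly. Their poses are not given: they have to be found in the camera images.
- battery: Loose grey battery block, 100 mm long (its x), 180 mm wide (its y), 52 mm high, 0.65 to 1.05 kg, too wide to grasp; origin under its centre on the bench. Its x axis points forward, to the charger (about world +y); its y axis points to its near end (towards the robot). Front face at x = +50 mm, rear face at x = -50 mm; it slides with dry friction (3 to 8 N).
- socket: Black delicate socket fixed to the middle of the battery's rear face, 100 mm wide, 30 mm high, standing out 12 mm, from 9 to 39 mm above the bench; origin at the centre of its back, on the rear face. Must not be touched.
- rear_near (a point): Point on the battery's rear face (its -x side) at its near end, 72 mm from the middle, 30 mm above the bench: push here. Only the outer 40 mm at each end of the rear face are free of the socket. Pushed at one end the battery turns about a point some 30 to 60 mm beyond its centre, so that the other end moves back a little.
- rear_far (a point): The same at the far end of the rear face.
- front_near (a point): Point on the battery's front face, 65 mm from the middle towards the near end, 30 mm above the bench; it meets the near bumper.
- front_far (a point): The same towards the far end; it meets the far bumper.
- charger: Fixed white charger, 200 mm wide (its y), 75 mm deep, 72 mm high, with two bumpers on the face towards the battery, which lies at x = +10 mm. Origin on the bench midway between the bumpers, in the plane of their faces; its x axis points away from the battery, in the docking direction, its y axis towards the robot. Docked, the battery's origin is here at x = -50 mm, y = 0, axes parallel.
- near_bumper: Rubber bumper, 22 mm across, rigid; origin at the centre of its contact face, 65 mm from the charger's middle on the robot's side, 30 mm above the bench.
- far_bumper: The same on the far side of the charger's middle.
- near_swing (a point): On the charger, its axes turned 0.6 rad clockwise from above out of the charger's: when the battery's x axis comes within 0.44 rad of this x axis its near end is 0.16 rad ahead.
- far_swing (a point): The same turned 0.6 rad anticlockwise, for the far end.
- weight_200: Bystander: steel check weight, 30 mm across, 48 mm high; origin under its centre.
- marker: Bystander: marker pen lying near the bench's front edge, 135 mm long, 16 mm thick; origin at its middle.
- dial_gauge: Bystander: dial gauge lying behind the charger, 107 x 60 x 22 mm; origin under its middle.
- hex_key: Bystander: black hex key, 78 x 28 x 5 mm, near the bench's right front corner; origin at its middle.
- driver_yellow: Bystander: screwdriver with a yellow handle, 152 mm long, 21 mm thick, lying in front of the drawer cabinet; origin at its middle.
- side_cutters: Bystander: side cutters with red handles, 118 x 37 x 11 mm, left of the charger; origin at their middle.

How it is judged (in metres and radians):
On the way, in this order (a step that is already met when the one before it is completed fails the run):
1. the battery's near end is swung ahead (angle between the x axis of battery and the x axis of near_swing, either way round below 0.44 rad), for 0.1 s.
2. then its far end is swung ahead (angle between the x axis of battery and the x axis of far_swing, either way round below 0.44 rad), for 0.1 s.
3. then the near end again (angle between the x axis of battery and the x axis of near_swing, either way round below 0.44 rad), for 0.1 s.
4. then the far end again (angle between the x axis of battery and the x axis of far_swing, either way round below 0.44 rad), for 0.1 s.
5. its near end is pressed against the near bumper (contact force between battery and near_bumper above 3 N), for 0.1 s.
6. its far end is pressed against the far bumper (contact force between battery and far_bumper above 3 N), for 0.1 s.
At the end, for the whole second after the job is handed in: The battery lies flat and at rest, its front face within 4 mm of both bumpers, square to the charger within 0.05 rad and centred on it within 30 mm (x of each of front_near, front_far in the frame of charger above -0.004 m and y of battery in the frame of charger between -0.03 and 0.03 m and angle between the x axis of battery and the x axis of charger, either way round below 0.05 rad and angle between battery's own z axis and vertical below 0.05 rad and linear speed of battery below 0.01 m/s); the robot touches nothing.
It fails at once if the robot touches the socket (contact force between any of the fingers, the arm and socket above 1 N).
It fails at once if the battery presses on the charger with more than 30 N (contact force between battery and charger above 30 N).
It fails at once if the battery is lifted or tipped (height (world z) of battery above 0.012 m or angle between battery's own z axis and vertical above 0.12 rad).
It fails at once if a bystander is pushed away (distance of any of weight_200, marker, dial_gauge, hex_key, driver_yellow, side_cutters from where it was at the start of the episode above 0.02 m).
It also fails if it takes over 72 s, if anything falls off the work surface, if the arm or the gripper's body presses on something with over 40 N, if the wrist force passes 120 N, or if a joint passes its speed limit or range.

ROBOT

A 6-joint arm with a two-finger parallel gripper is mounted at the origin on a cart in front of the work surface, level with it; the furniture and walls round the work are solid. World frame = base frame: x ahead of the robot, y to its left, z up, the work surface at z = 0. Lengths are in mm, angles in rad, forces in N, time in s.
With the tool pointing down it reaches from about 275 to 750 mm from the base axis. Payload 10.2 kg.
Tool frame: the origin (TCP) lies on the centre line of the jaws, within the pads' length; the fingertips stand 8 mm ahead of it and the grasp point (between the pads) lies 11 mm behind it; x points along the fingers, y is the direction in which the jaws open and shut, and the axes are right-handed (so a half turn about x gives the same grasp; the last joint's range is limited). The gripper opens to 85 mm and grips with 20 to 120 N. Pads are 22 mm wide; open, the fingers measure 114 mm over their backs; the gripper's body (76 mm by 85 mm) begins 54 mm behind the grasp point. The pads swing forward as they close: fully open they stand 13 mm farther back than shut.
Start: joints at [-1.493, 0.313, 1.498, -0, 1.331, -0.223], TCP at [155.536, -501.438, 239.294] pointing down, gripper open.
Joint ranges: [-2.94, 2.94], [-0.97, 2.17], [0.19, 2.56], [-1.23, 4.37], [0.02, 3.11], [-2.88, 2.88]. Speed limits (rad/s): [2.39, 2.39, 3.01, 3.14, 3.14, 3.14].

INTERFACE

Orientations are given as a unit quaternion [w, x, y, z].
In Python, from rig import ctrl, vision, workorder gives the robot as it stands. The module is installed in compiled form; this text tells all that it offers.
- The arm moves only by the shell command python3 -m jog 'ROWS' [OPENING] [FORCE]. ROWS is JSON, a list that holds one entry, the list of rows, each a list of 6 numbers: the shift along the tool's x, y, z in m, then the turn, a rotation vector about the tool's x, y, z in rad. A call has 1 to 12 rows; each row shifts and turns the commanded pose from where the row before left it, along the tool's axes as they then stand; what a row does not reach is not made up. A row lasts 1/8 s, in which the tool goes at most 62.5 mm and 10.7 degrees, less where a joint would pass 70% of its speed; a pose out of reach is approached as far as the arm can. A call is refused whole if a number of a shift passes 0.0625 or a number of a turn 0.188, either way. A call with a gripper value outside its range is refused whole. OPENING is the closure in counts, from 0 (fully open) to 255 (shut), set as the call begins (- or left out, the last holds). The fingers move at their own pace and stop on an object; FORCE is the grip in N (left out, the last holds). Time passes only in rows, so rows that do not move let the fingers close. It gives the time, the measured TCP pose, the force and the opening at its end, in the units of the state.
- ctrl.sense(): the state, without advancing time (a new reading comes with each control period).
- vision.capture(name): name is "scene" or "top" or "wrist"; returns a dict with "image" (384x512x3 uint8, red, green, blue), "mtx" (3x3 intrinsics, pixels), "R" (3x3) and "t" (3): a world point X has camera coordinates R X + t; the wrist camera has in their place "hand_eye" (4x4, takes a point from camera to tool coordinates, whose origin is the TCP and whose axes are the tool frame's). Camera axes: x right, y down, z forward; pixel columns grow to the right and rows downward; lengths in mm; the calibration is good to about 2 mm. A picture is of the moment at which its call begins: read the wrist's pose just before it. There is no depth.
- workorder.finish_job(): hands the job in, once; it reports no verdict.
The state is a dict: "time_s": time; "joints": joint angles; "dq": joint speeds; "tau": joint torques, N m; "eef_pos": TCP position; "ee_rot": TCP orientation; "force": force on the tool from outside, world axes, zero at the start; "wrist_torque": the same for the moment, N m; "grip_width": opening from 0.0 (shut) to 1.0 (fully open).
Only numpy, scipy, OpenCV 4.12 (cv2) and the standard library are available. Lean on these libraries where they do the work, as an engineer would, in place of code of your own. Each camera call takes 0.05 s, during which the arm holds its last target.

## Working session

There is one attempt and no reset: what is moved stays moved. The work goes in short steps, Python scripts to look and compute and a shell command to move; the robot and the scene stay as the last step left them, time stands still between calls to the robot, and variables do not carry over. Pictures are saved under pics/ and viewed, and the job is handed in when it is done.

```bash
mkdir -p pics; cat > h.py <<'E'
import numpy as np, cv2
from rig import ctrl, vision, workorder
from scipy.spatial.transform import Rotation as R
def snap(n,fn,scale=1.5,crop=None):
    c=vision.capture(n); im=c["image"][:,:,::-1].copy()
    if crop: x0,y0,x1,y1=crop; im=im[y0:y1,x0:x1]
    im=cv2.resize(im,None,fx=scale,fy=scale,interpolation=cv2.INTER_CUBIC); cv2.imwrite("pics/"+fn,im); return c
def p2w(c,u,v,z):
    Rm=np.array(c["R"]);t=np.array(c["t"]).ravel();K=np.array(c["mtx"])
    d=Rm.T@np.linalg.solve(K,[u,v,1]);o=-Rm.T@t
    return o+d*(z-o[2])/d[2]
def w2p(c,X):
    p=np.array(c["mtx"])@(np.array(c["R"])@np.array(X)+np.array(c["t"]).ravel()); return p[:2]/p[2]
E
python3 - <<'E'
from h import *
s=ctrl.sense(); print({k:np.round(v,3) for k,v in s.items()})
print(R.from_quat(np.roll(s["ee_rot"],-1)).as_matrix().round(3))
for n in("scene","top"):
    c=snap(n,n+"0.png"); print(n,np.round(c["mtx"],1).tolist(),np.round(c["R"],3).tolist(),np.round(c["t"],1).tolist())
E
```

```text
{'time_s': np.float64(0.0), 'joints': array([-1.493,  0.313,  1.498, -0.   ,  1.331, -0.223]), 'dq': array([ 0.001,  0.001, -0.001, -0.002, -0.001, -0.001]), 'tau': array([ 1.0000e-03, -4.1227e+01, -2.5974e+01, -0.0000e+00,  4.0000e-03,
       -0.0000e+00]), 'eef_pos': array([ 155.505, -501.172,  238.72 ]), 'ee_rot': array([ 0.105,  0.699,  0.106, -0.699]), 'force': array([ 0.586,  0.615, -0.064]), 'wrist_torque': array([ 0.017, -0.052,  0.027]), 'grip_width': np.float64(0.999)}
[[-0.     0.296 -0.955]
 [ 0.001 -0.955 -0.296]
 [-1.    -0.001 -0.   ]]
scene [[469.5, 0.0, 254.5], [0.0, 469.5, 196.1], [0.0, 0.0, 1.0]] [[-0.547, -0.837, 0.01], [-0.394, 0.247, -0.885], [0.739, -0.488, -0.465]] [335.6, 247.6, 826.0]
top [[402.4, 0.0, 252.6], [0.0, 402.4, 187.6], [0.0, 0.0, 1.0]] [[0.029, -1.0, 0.013], [-0.984, -0.031, -0.177], [0.177, -0.007, -0.984]] [30.1, 554.4, 859.4]
```

View pics/scene0.png

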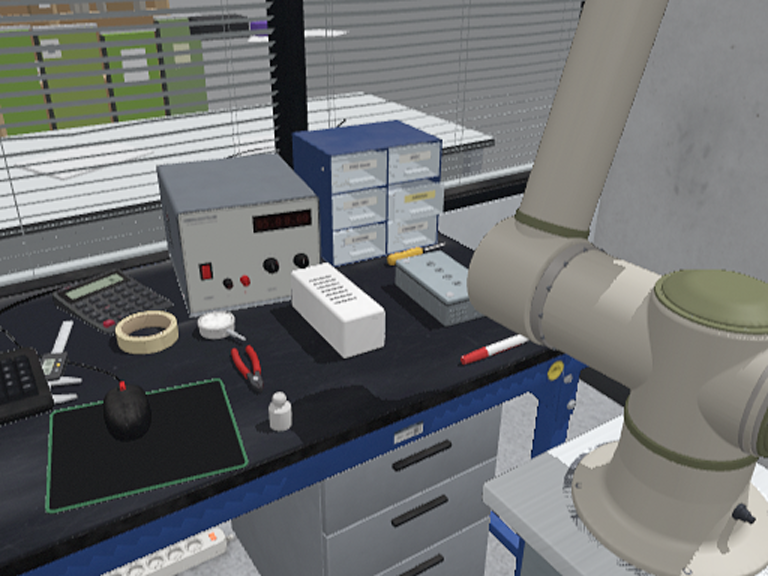

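View pics/top0.png

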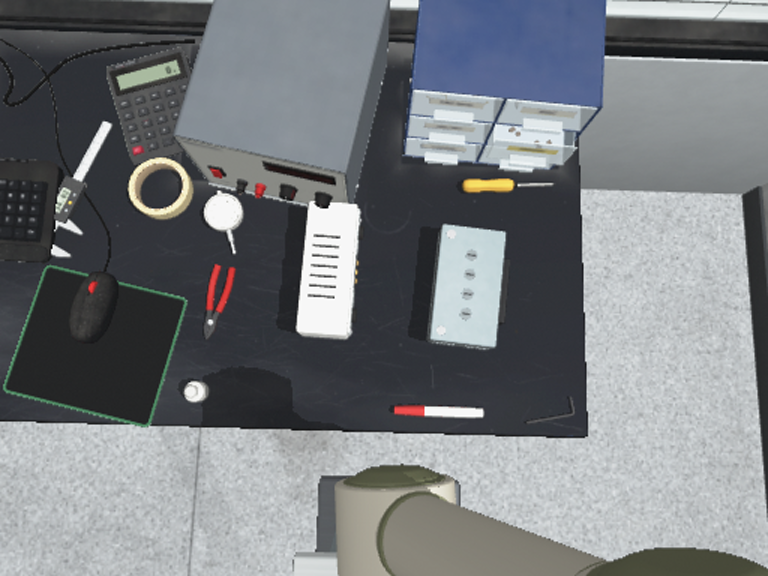

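Top view: the charger is the white block at about (328,270), the battery the grey block at (467,286). The marker is at (438,411), the yellow driver at (505,185), the hex key at (555,412). Next I'll enlarge the battery and charger.

```bash
python3 - <<'E'
from h import *
snap("top","crop0.png",4,(190,120,350,250))
E
```

```text
(no output)
```

View pics/crop0.png

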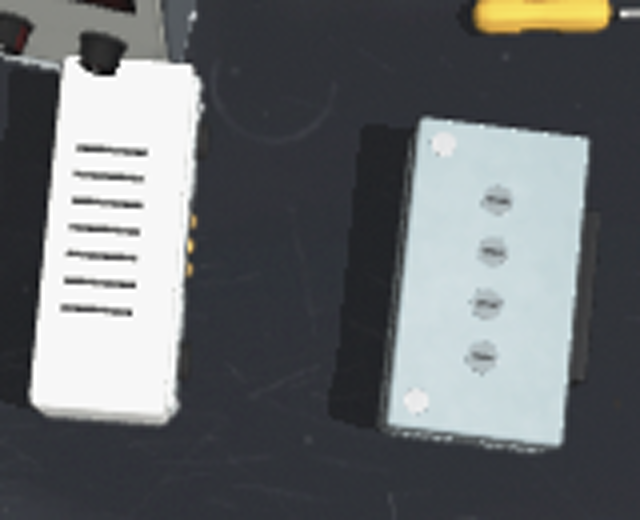

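```bash
cat >> h.py <<'E'
# model of battery top; fit (x,y,yaw) to pixel corners [front-far, rear-far, rear-near, front-near]
def fitrect(c,px,off,scale,z,hx,hy):
    P=np.array([p2w(c,u/scale+off[0],v/scale+off[1],z)[:2] for u,v in px])
    M=np.array([[hx,-hy],[-hx,-hy],[-hx,hy],[hx,hy]])
    cM=M-M.mean(0);cP=P-P.mean(0)
    a=np.arctan2((cM[:,0]*cP[:,1]-cM[:,1]*cP[:,0]).sum(),(cM*cP).sum())
    Rm=np.array([[np.cos(a),-np.sin(a)],[np.sin(a),np.cos(a)]])
    t=P.mean(0)-Rm@M.mean(0)
    res=P-(M@Rm.T+t)
    return t,a,Rm,res
CH=None
E
python3 - <<'E'
from h import *
c=vision.capture("top")
# pixel center offset for cv2.resize: (u+.5)/s-.5
o=(190+.125-.5,120+.125-.5)
t,a,Rm,res=fitrect(c,[(420,117),(589,137),(563,445),(386,430)],o,4,52,50,90)
print("bat",t,np.degrees(a),res.round(1).tolist())
t2,a2,R2,res=fitrect(c,[(65,60),(198,66),(178,415),(32,404)],o,4,72,37.5,100)
print("chg",t2,np.degrees(a2),res.round(1).tolist())
org=t2+R2@[-37.5-10,0]
print("charger origin",org,"bat in chg",R2.T@(t-org),np.degrees(a-a2))
for n,px,z in [("marker",(395,410),8),("marker2",(483,412),8),("hex1",(527,422),3),("hex2",(572,400),3),("drv",(463,185),10),("drv2",(552,184),10),("w",(196,392),48),("cut",(210,336),5),("edge",(586,436),0),("cab",(577,165),0)]:
    print(n,p2w(c,(px[0]+.5)/1.5-.5,(px[1]+.5)/1.5-.5,z).round())
E
```

```text
bat [552.57503212 -87.35185406] 84.99871099711676 [[-0.6, -1.7], [-0.6, 0.9], [2.3, 1.1], [-1.1, -0.4]]
chg [568.75958254 121.07208202] 88.21444403771666 [[-2.9, 0.0], [-1.6, 0.1], [1.6, -2.2], [2.9, 2.0]]
charger origin [567.27954018  73.59514578] bat in chg [-161.32702619    9.68245505] -3.215733040599896
marker [364.  17.   8.]
marker2 [ 364. -117.    8.]
hex1 [ 351. -185.    3.]
hex2 [ 386. -255.    3.]
drv [724. -85.  10.]
drv2 [ 730. -230.   10.]
w [382. 308.  48.]
cut [468. 306.   5.]
edge [ 333. -276.    0.]
cab [ 768. -275.    0.]
```

```bash
python3 - <<'E'
from h import *
a=np.radians(85.); Rm=np.array([[np.cos(a),-np.sin(a)],[np.sin(a),np.cos(a)]]);t=np.array([552.6,-87.3])
for p in [(-50,72),(-50,-72),(-62,50),(-62,-50)]: print(p,t+Rm@p)
E
python3 -m jog '[[[0,0,0,0.166,0,0],[0,0,0,0.166,0,0],[0,-0.03,-0.04,0,0,0],[0,-0.03,-0.04,0,0,0],[0,-0.03,-0.04,0,0,0],[0,-0.03,-0.04,0,0,0]]]' 255 60
```

```text
(-50, 72) [ 476.5161946  -130.83452143]
(-50, -72) [ 619.96823113 -143.38494838]
(-62, 50) [ 497.38660905 -144.70628414]
(-62, -50) [ 597.00607885 -153.42185842]
time_s: 0.95
eef_pos: [320.3, -385.4, 239.3]
ee_rot: [0.011, -0.707, 0.011, 0.707]
force: [0.6, -0.9, 0.1]
grip_width: -0.001
```

```bash
python3 -m jog '[[[0,-0.04,-0.04,0,0,0],[0,-0.04,-0.04,0,0,0],[0.03,-0.04,-0.03,0,0,0],[0.04,-0.03,-0.02,0,0,0],[0.045,-0.03,-0.01,0,0,0],[0.05,-0.02,0,0,0,0],[0.02,0,0,0,0,0],[0,0,0,0,0,0]]]'
python3 - <<'E'
from h import *
s=ctrl.sense();print(s["eef_pos"].round(1) if hasattr(s["eef_pos"],'round') else s["eef_pos"]);print(R.from_quat(np.roll(s["ee_rot"],-1)).as_matrix().round(3))
snap("top","t1.png",4,(190,120,350,250)); snap("wrist","w1.png",1.5)
E
```

```text
time_s: 1.95
eef_pos: [464.8, -190.4, 53.2]
ee_rot: [0.012, -0.706, 0.01, 0.708]
force: [-0.6, -0.3, 0.9]
grip_width: 0.003
[ 464.8 -190.4   53.2]
[[-0.002 -0.031 -1.   ]
 [ 0.002 -1.     0.031]
 [-1.    -0.002  0.002]]
```

View pics/t1.png

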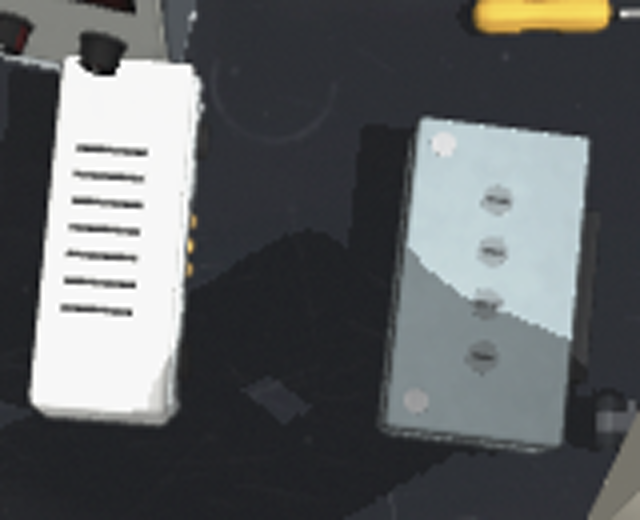

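View pics/w1.png

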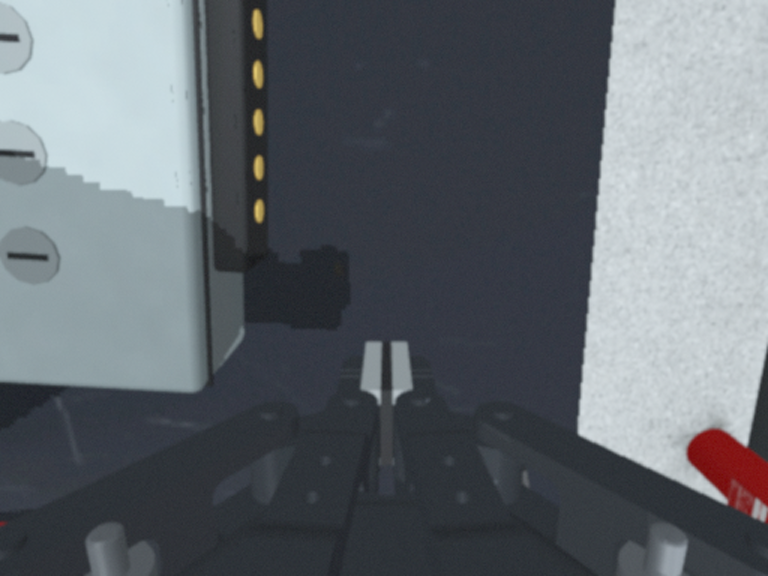

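```bash
python3 -m jog '[[[0.02,0,-0.013,0,0,0],[0.006,-0.01,0,0,0,0],[0,-0.015,0,0,0,0],[0,-0.01,0,0,0,0],[0,-0.005,0,0,0,0],[0,-0.005,0,0,0,0]]]'
```

```text
time_s: 2.8
eef_pos: [479.9, -146.1, 28.6]
ee_rot: [-0.011, 0.707, -0.011, -0.707]
force: [0.8, -0.9, -1.0]
grip_width: -0.004
```

```bash
python3 -m jog '[[[0,-0.005,0,0,0,0],[0,-0.005,0,0,0,0],[0,-0.005,0,0,0,0],[0,-0.005,0,0,0,0],[0,-0.005,0,0,0,0]]]'
python3 - <<'E'
from h import *
print(ctrl.sense()["force"])
snap("top","t2.png",4,(190,120,350,250)); snap("wrist","w2.png",1)
E
```

```text
time_s: 3.42
eef_pos: [480.5, -121.9, 28.5]
ee_rot: [-0.011, 0.707, -0.011, -0.707]
force: [-2.3, -5.0, 1.7]
grip_width: 0.004
[-2.33040369 -4.9536472   1.68750129]
```

View pics/t2.png

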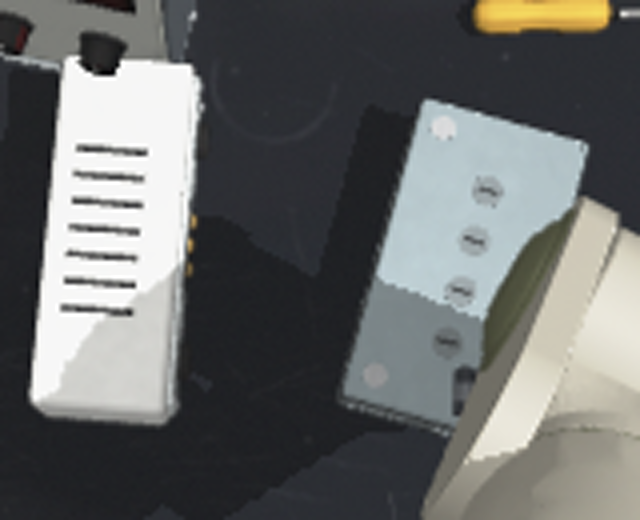

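View pics/w2.png

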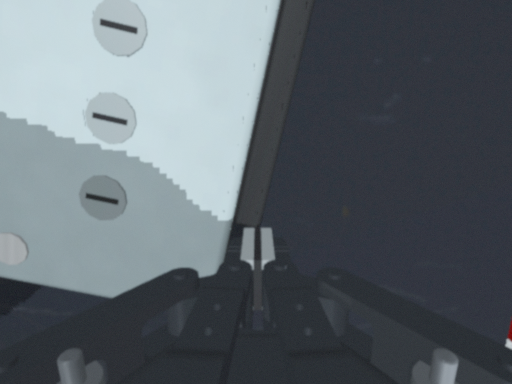

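```bash
cat >> h.py <<'E'
def rot(a): return np.array([[np.cos(a),-np.sin(a)],[np.sin(a),np.cos(a)]])
OFF=(190+.125-.5,120+.125-.5)
CA=np.radians(88.2); CO=np.array([567.3,73.6])
def fitpts(c,px,M,z=52,off=OFF,s=4):
    P=np.array([p2w(c,u/s+off[0],v/s+off[1],z)[:2] for u,v in px]);M=np.array(M,float)
    cM=M-M.mean(0);cP=P-P.mean(0)
    a=np.arctan2((cM[:,0]*cP[:,1]-cM[:,1]*cP[:,0]).sum(),(cM*cP).sum())
    t=P.mean(0)-rot(a)@M.mean(0)
    return t,a,(P-(M@rot(a).T+t)).round(1)
FE={"FF":(50,-90),"RF":(-50,-90),"RN":(-50,90),"FN":(50,90)}
def report(c,d):
    t,a,res=fitpts(c,list(d.values()),[FE[k] for k in d])
    print("bat",t.round(1),np.degrees(a).round(1),"rel deg",np.degrees(a-CA).round(1),"in chg",(rot(CA).T@(t-CO)).round(1),"res",res.tolist())
    for n,p in [("rear_near",(-50,72)),("rear_far",(-50,-72)),("sockN",(-62,50)),("sockF",(-62,-50)),("frN",(50,65)),("frF",(50,-65))]: 
        w=t+rot(a)@p; print(n,w.round(1),"chg",(rot(CA).T@(w-CO)).round(1))
E
python3 - <<'E'
from h import *
c=vision.capture("top")
t,a=np.array([552.6,-87.3]),np.radians(85)
for u,v in [(444,144),(417,401),(498,201),(492,252),(487,303),(481,357)]:
    print((rot(a).T@(p2w(c,u/4+OFF[0],v/4+OFF[1],52)[:2]-t)).round(1))
report(c,{"FF":(425,99),"RF":(588,145),"FN":(343,402)})
E
```

```text
[ 33.  -75.3]
[34. 73.]
[ -0.7 -45.7]
[  0.1 -15.9]
[ 0.3 13.5]
[ 0.9 44.4]
bat [557.  -75.5] 76.4 rel deg -11.8 in chg [-149.4    5.6] res [[0.5, -1.6], [-0.2, 1.9], [-0.3, -0.3]]
rear_near [ 475.3 -107.1] chg [-183.5   86.3]
rear_far [ 615.2 -141.1] chg [-213.1  -54.6]
sockN [ 493.8 -124. ] chg [-199.8   67.3]
sockF [ 591.  -147.6] chg [-220.3  -30.6]
frN [505.6 -11.6] chg [-87.1  58.9]
frF [632.  -42.3] chg [-113.8  -68.3]
```

```bash
cat >> h.py <<'E'
FE.update({"D1":(34,-74.5),"D2":(34,74.5),"S1":(0,-45),"S2":(0,-15),"S3":(0,15),"S4":(0,45)})
E
python3 -m jog '[[[0,-0.005,0,0,0,0],[0,-0.002,0,0,0,0],[0,0,0,0,0,0],[0,0.03,0,0,0,0],[0,0.032,0,0,0,0],[0,0.003,-0.045,0,0,0],[0,0,-0.045,0,0,0],[0,-0.002,-0.048,0,0,0],[0,0,0,0,0,0]]]'
python3 - <<'E'
from h import *
snap("top","t3.png",4,(190,120,350,250)); snap("wrist","w3.png",1)
E
```

```text
time_s: 4.7
eef_pos: [618.7, -181.0, 27.6]
ee_rot: [-0.011, 0.707, -0.01, -0.707]
force: [-0.7, 0.7, 0.0]
grip_width: 0.0
```

View pics/t3.png

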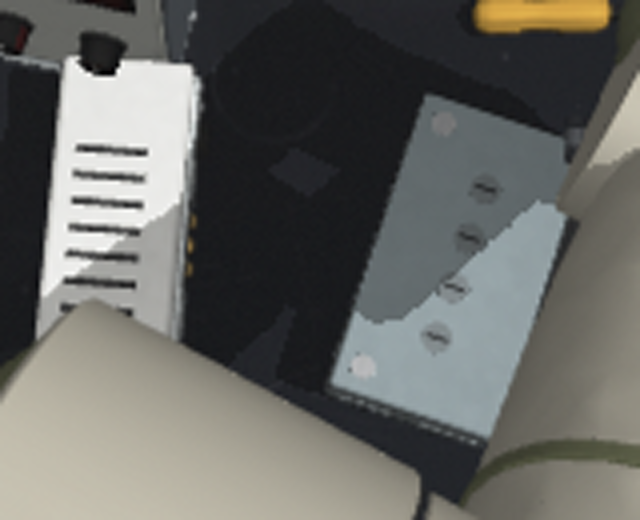

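View pics/w3.png

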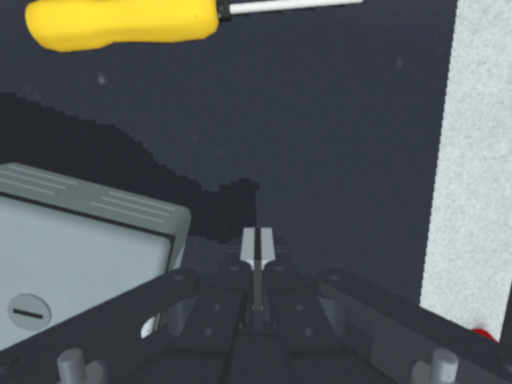

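```bash
python3 - <<'E'
from h import *
c=vision.capture("top")
report(c,{"FF":(428,94),"D1":(443,124),"D2":(362,366),"S1":(486,189),"S2":(470,238),"S3":(455,289),"S4":(436,338),"FN":(332,386),"RN":(489,439)})
E
```

```text
bat [561.3 -71.2] 72.3 rel deg -15.9 in chg [-144.9    1.4] res [[-2.5, -0.6], [-0.4, 1.2], [0.7, -0.0], [0.6, -0.2], [0.5, -0.3], [-0.5, -1.1], [-0.0, 0.2], [-1.1, -3.5], [2.5, 4.3]]
rear_near [477.5 -97. ] chg [-173.3   84.4]
rear_far [ 614.7 -140.7] chg [-212.7  -54.1]
sockN [ 494.8 -115.1] chg [-190.9   66.5]
sockF [ 590.1 -145.5] chg [-218.3  -29.7]
frN [514.6  -3.8] chg [-79.   50.2]
frF [638.4 -43.3] chg [-114.6  -74.8]
```

```bash
python3 -m jog '[[[0,-0.01,0.008,0,0,0],[0,-0.008,0,0,0,0],[0,-0.005,-0.002,0,0,0],[0,-0.005,-0.003,0,0,0],[0,-0.005,-0.003,0,0,0],[0,-0.005,-0.003,0,0,0],[0,-0.005,-0.003,0,0,0],[0,-0.005,-0.003,0,0,0]]]'
python3 - <<'E'
from h import *
snap("top","t4.png",4,(190,120,350,250)); snap("wrist","w4.png",1)
E
```

```text
time_s: 5.85
eef_pos: [627.5, -133.8, 28.4]
ee_rot: [-0.011, 0.707, -0.011, -0.707]
force: [-1.1, -4.8, 2.4]
grip_width: -0.004
```

View pics/t4.png

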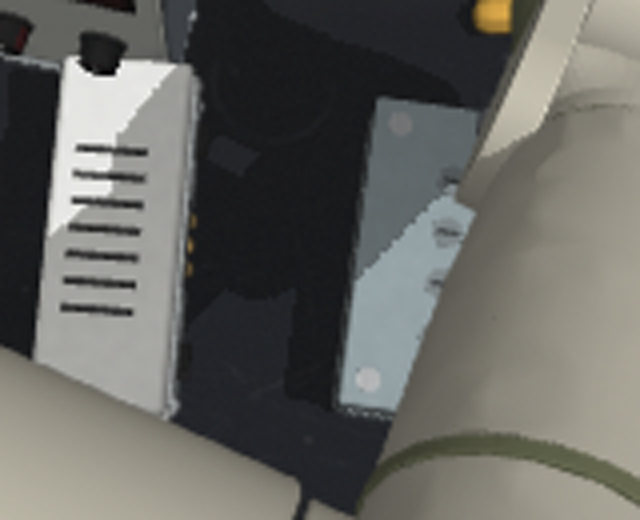

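View pics/w4.png

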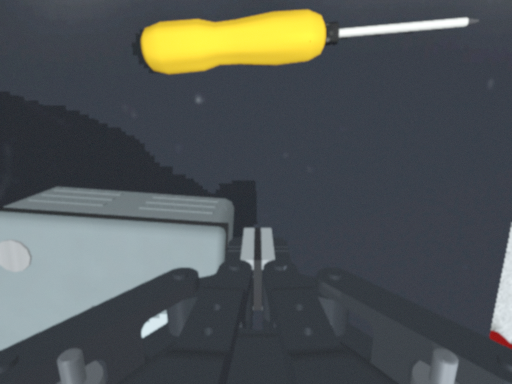

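```bash
python3 - <<'E'
from h import *
c=vision.capture("top")
report(c,{"FF":(378,98),"D1":(400,124),"D2":(368,380),"FN":(339,407)})
E
```

```text
bat [563.  -62.2] 83.9 rel deg -4.3 in chg [-135.9    0. ] res [[-1.3, -0.8], [0.8, 0.7], [1.2, 0.9], [-0.6, -0.8]]
rear_near [ 486.1 -104.4] chg [-180.4   75.5]
rear_far [ 629.3 -119.5] chg [-191.1  -68.1]
sockN [ 506.8 -118.6] chg [-194.    54.5]
sockF [ 606.2 -129.2] chg [-201.4  -45.3]
frN [503.7  -5.7] chg [-81.2  61.1]
frF [632.9 -19.4] chg [-90.9 -68.5]
```

```bash
python3 -m jog '[[[0,-0.006,-0.003,0,0,0],[0,-0.006,-0.002,0,0,0],[0,-0.006,-0.002,0,0,0],[0,-0.006,-0.002,0,0,0],[0,-0.006,-0.002,0,0,0],[0,-0.006,-0.001,0,0,0],[0,-0.003,0,0,0,0],[0,0,0,0,0,0]]]'
python3 - <<'E'
from h import *
snap("top","t5.png",4,(190,120,350,250)); snap("wrist","w5.png",1)
E
```

```text
time_s: 7.0
eef_pos: [640.4, -94.8, 28.3]
ee_rot: [0.011, -0.707, 0.011, 0.707]
force: [0.7, -0.7, 0.3]
grip_width: -0.004
```

View pics/t5.png

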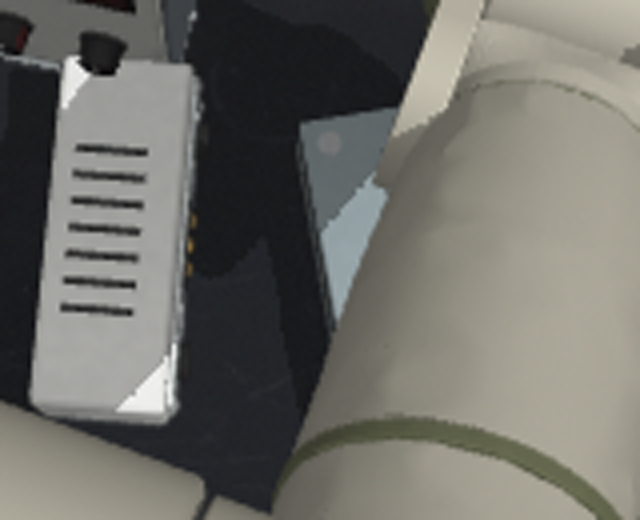

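View pics/w5.png

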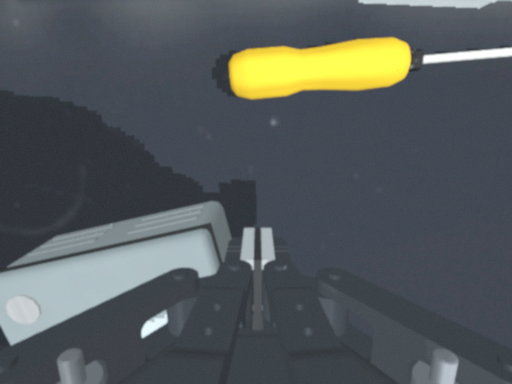

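```bash
cat >> h.py <<'E'
def edge(c,p,q):  # front top edge far pt p = FF corner, q = another pt on edge (toward near)
    P,Q=[p2w(c,u/4+OFF[0],v/4+OFF[1],52)[:2] for u,v in(p,q)]
    d=Q-P; a=np.arctan2(d[1],d[0])-np.pi/2
    a=(a+np.pi)%(2*np.pi)-np.pi
    t=P-rot(a)@np.array([50,-90]); print("yaw",np.degrees(a).round(1),"rel",np.degrees(a-CA).round(1),"bat",t.round(1),"in chg",(rot(CA).T@(t-CO)).round(1))
    for n,p in [("rear_near",(-50,72)),("rear_far",(-50,-72)),("sockN",(-62,50)),("sockF",(-62,-50)),("frN",(50,65)),("frF",(50,-65))]: 
        w=t+rot(a)@p; print(n,w.round(1),"chg",(rot(CA).T@(w-CO)).round(1))
E
python3 - <<'E'
from h import *
c=vision.capture("top")
edge(c,(300,124),(332,328)); edge(c,(198,66),(178,415))
E
```

```text
yaw 100.0 rel 11.8 bat [559.7 -43.2] in chg [-117.    4.]
rear_near [ 497.4 -105. ] chg [-180.7   64.2]
rear_far [639.2 -79.9] chg [-151.2  -76.7]
sockN [ 521.2 -112.9] chg [-187.9   40.2]
sockF [619.7 -95.6] chg [-167.5  -57.7]
frN [487.   -5.3] chg [-81.3  77.8]
frF [615.   17.3] chg [-54.8 -49.4]
yaw 88.8 rel 0.6 bat [581.2  33. ] in chg [-40.1 -15.2]
rear_near [508.2 -15.5] chg [-90.9  56.3]
rear_far [652.2 -18.4] chg [-89.3 -87.7]
sockN [530.  -27.9] chg [-102.7   34.1]
sockF [629.9 -30. ] chg [-101.6  -65.9]
frN [517.2  84.3] chg [ 9.2 50.4]
frF [647.2  81.7] chg [ 10.6 -79.6]
```

```bash
python3 -m jog '[[[0,-0.005,-0.001,0,0,0],[0,-0.002,0,0,0,0],[0,0,0,0,0,0],[0,0.03,0,0,0,0],[0,0.03,0,0,0,0],[0,0.005,0.045,0,0,0],[0,0,0.045,0,0,0],[0,0,0.045,0,0,0],[0,0,0.005,0,0,0],[0,0,0,0,0,0]]]'
python3 - <<'E'
from h import *
snap("top","t6.png",4,(190,120,350,250)); snap("wrist","w6.png",1)
E
```

```text
time_s: 8.4
eef_pos: [500.3, -149.1, 28.7]
ee_rot: [-0.011, 0.707, -0.011, -0.707]
force: [-0.8, 0.3, -0.2]
grip_width: -0.002
```

View pics/t6.png

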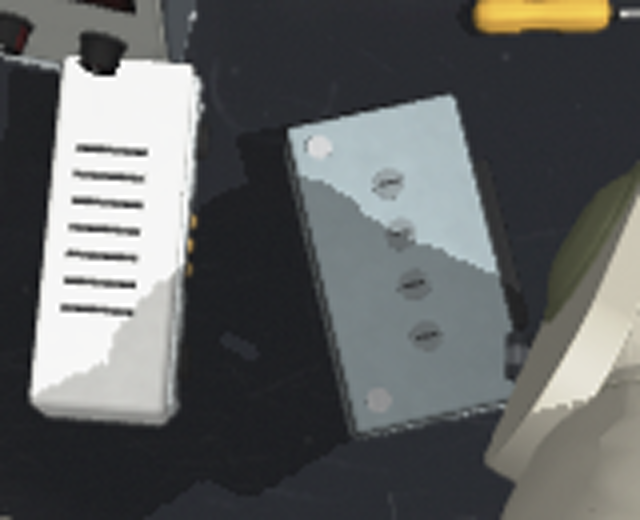

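View pics/w6.png

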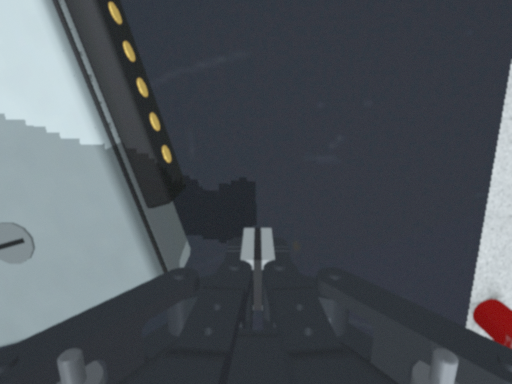

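```bash
python3 - <<'E'
from h import *
c=vision.capture("top")
report(c,{"FF":(289,129),"RF":(453,96),"FN":(357,435),"D1":(319,147),"S1":(388,184),"S2":(400,235),"S3":(414,284),"S4":(426,336),"D2":(378,400)})
E
```

```text
bat [562.2 -40.6] 104.0 rel deg 15.8 in chg [-114.3    1.5] res [[-0.9, -1.9], [-2.5, 1.3], [0.2, -0.1], [0.2, 0.0], [0.1, 0.4], [-0.1, 0.5], [1.1, -0.4], [0.9, -0.2], [1.1, 0.3]]
rear_near [ 504.5 -106.6] chg [-182.1   57.1]
rear_far [644.2 -71.6] chg [-142.7  -81.4]
sockN [ 528.7 -112.9] chg [-187.6   32.7]
sockF [625.7 -88.6] chg [-160.3  -63.5]
frN [487.   -7.9] chg [-84.   77.7]
frF [613.1  23.7] chg [-48.5 -47.3]
```

```bash
python3 -m jog '[[[0,-0.012,0,0,0,0],[0,-0.01,0,0,0,0],[0,-0.006,0.002,0,0,0],[0,-0.006,0.003,0,0,0],[0,-0.006,0.003,0,0,0],[0,-0.006,0.003,0,0,0],[0,-0.006,0.003,0,0,0],[0,-0.006,0.003,0,0,0],[0,-0.006,0.003,0,0,0],[0,-0.006,0.002,0,0,0]]]'
python3 - <<'E'
from h import *
snap("top","t7.png",4,(190,120,350,250)); snap("wrist","w7.png",1)
E
```

```text
time_s: 9.8
eef_pos: [479.7, -78.0, 28.3]
ee_rot: [0.011, -0.707, 0.011, 0.707]
force: [0.6, -2.9, -1.0]
grip_width: -0.001
```

View pics/t7.png

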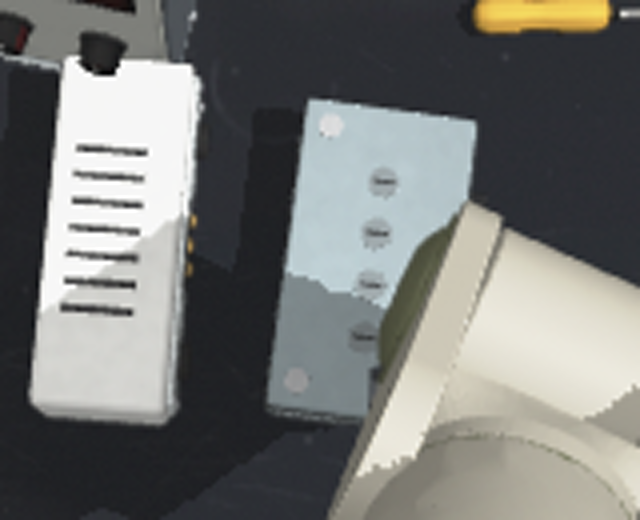

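View pics/w7.png

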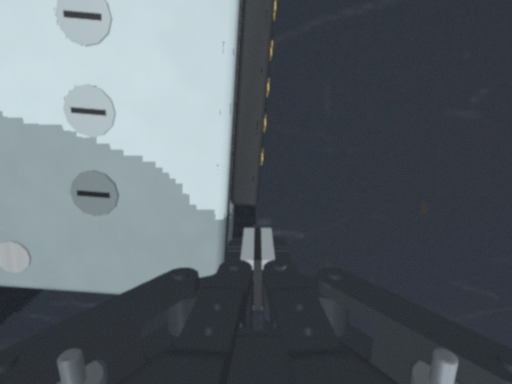

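```bash
python3 - <<'E'
from h import *
c=vision.capture("top")
report(c,{"FF":(309,99),"RF":(477,122),"FN":(268,409),"D1":(331,125),"S1":(384,182),"S2":(377,234),"S3":(371,285),"S4":(364,337),"D2":(296,380)})
E
```

```text
bat [561.5 -22.1] 84.0 rel deg -4.2 in chg [-95.8   2.8] res [[-1.7, -1.4], [-1.7, 1.4], [-1.4, -1.5], [0.4, -0.0], [0.8, -0.1], [0.3, 0.3], [0.8, 0.1], [1.0, 0.4], [1.5, 0.9]]
rear_near [484.7 -64.3] chg [-140.4   78.2]
rear_far [627.9 -79.3] chg [-151.   -65.4]
sockN [505.3 -78.5] chg [-154.    57.2]
sockF [604.8 -89. ] chg [-161.3  -42.6]
frN [502.1  34.4] chg [-41.2  63.9]
frF [631.4  20.8] chg [-50.7 -65.7]
```

```bash
python3 -m jog '[[[0,-0.006,0.002,0,0,0],[0,-0.006,0.002,0,0,0],[0,-0.006,0.002,0,0,0],[0,-0.001,0,0,0,0],[0,0,0,0,0,0],[0,0.03,0,0,0,0],[0,0.03,0,0,0,0],[0,0.008,-0.045,0,0,0],[0,0.002,-0.045,0,0,0],[0,0,-0.045,0,0,0],[0,0,-0.006,0,0,0],[0,0,0,0,0,0]]]'
python3 - <<'E'
from h import *
snap("top","t8.png",4,(190,120,350,250))
E
```

```text
time_s: 11.45
eef_pos: [612.6, -133.2, 27.7]
ee_rot: [0.011, -0.707, 0.011, 0.708]
force: [-0.4, 0.2, -0.3]
grip_width: -0.004
```

View pics/t8.png

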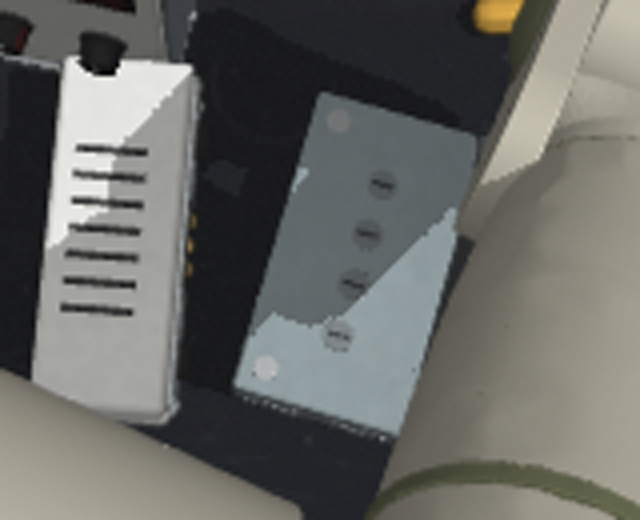

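```bash
python3 - <<'E'
from h import *
c=vision.capture("top")
report(c,{"FF":(320,93),"RF":(478,138),"FN":(234,387),"D1":(340,120),"S1":(382,185),"S2":(368,234),"S3":(354,284),"S4":(338,335),"D2":(265,368),"RN":(390,436)})
E
```

```text
bat [561.5 -13.4] 74.9 rel deg -13.3 in chg [-87.1   3.1] res [[-3.1, -0.8], [-0.7, 4.8], [-0.2, -3.6], [0.4, -1.2], [0.3, -0.7], [0.6, -1.0], [0.6, -1.4], [0.4, -0.8], [0.2, -1.1], [1.4, 5.8]]
rear_near [478.9 -42.8] chg [-119.2   84.7]
rear_far [617.9 -80.5] chg [-152.4  -55.5]
sockN [497.  -60.2] chg [-135.9   66. ]
sockF [593.6 -86.3] chg [-159.   -31.3]
frN [511.8  51.9] chg [-23.5  54.8]
frF [637.3  17.9] chg [-53.5 -71.7]
```

```bash
python3 -m jog '[[[0,-0.018,-0.004,0,0,0],[0,-0.016,-0.002,0,0,0],[0,-0.006,-0.004,0,0,0],[0,-0.006,-0.004,0,0,0],[0,-0.006,-0.004,0,0,0],[0,-0.006,-0.004,0,0,0],[0,-0.006,-0.004,0,0,0],[0,-0.006,-0.004,0,0,0],[0,0,0,0,0,0]]]'
python3 - <<'E'
from h import *
snap("top","t9.png",4,(190,120,350,250)); snap("wrist","w9.png",1)
E
```

```text
time_s: 12.68
eef_pos: [645.8, -63.8, 28.2]
ee_rot: [-0.011, 0.707, -0.011, -0.707]
force: [0.4, -0.9, -0.3]
grip_width: 0.002
```

View pics/t9.png

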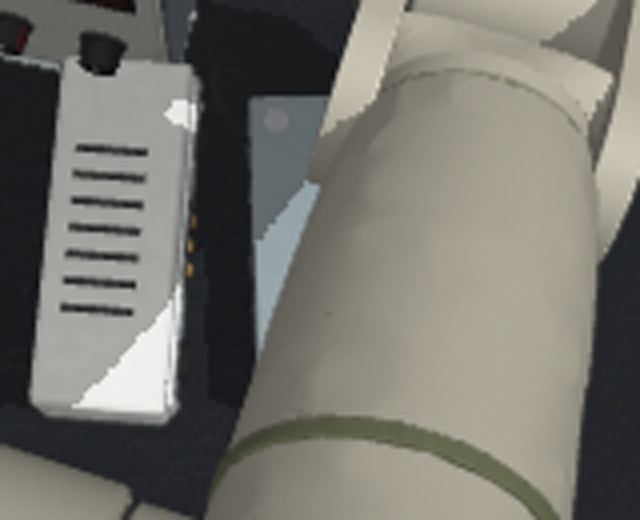

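View pics/w9.png

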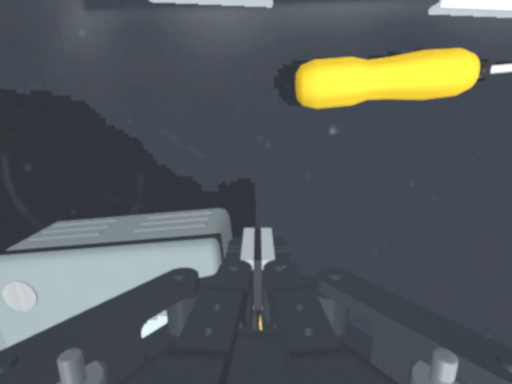

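```bash
python3 - <<'E'
from h import *
c=vision.capture("top")
edge(c,(249,97),(258,350)); 
t=p2w(c,276/4+OFF[0],121/4+OFF[1],52); print(t)
E
```

```text
yaw 93.6 rel 5.4 bat [568.   -4.3] in chg [-77.8  -3.2]
rear_near [499.3 -58.8] chg [-134.4   63.8]
rear_far [643.1 -49.6] chg [-120.8  -79.6]
sockN [522.1 -69.4] chg [-144.3   40.7]
sockF [621.9 -63. ] chg [-134.8  -58.8]
frN [500.   41.5] chg [-34.2  66.3]
frF [629.7  49.7] chg [-21.9 -63.1]
[640.93977624  35.44253999  52.        ]
```

```bash
python3 -m jog '[[[0,-0.006,-0.004,0,0,0],[0,-0.006,-0.003,0,0,0],[0,-0.003,-0.002,0,0,0],[0,0,0,0,0,0]]]'
python3 - <<'E'
from h import *
c=snap("top","t10.png",4,(190,120,350,250))
E
```

```text
time_s: 13.32
eef_pos: [655.1, -49.3, 28.3]
ee_rot: [-0.011, 0.707, -0.011, -0.707]
force: [-0.1, -0.9, 0.8]
grip_width: 0.004
```

View pics/t10.png

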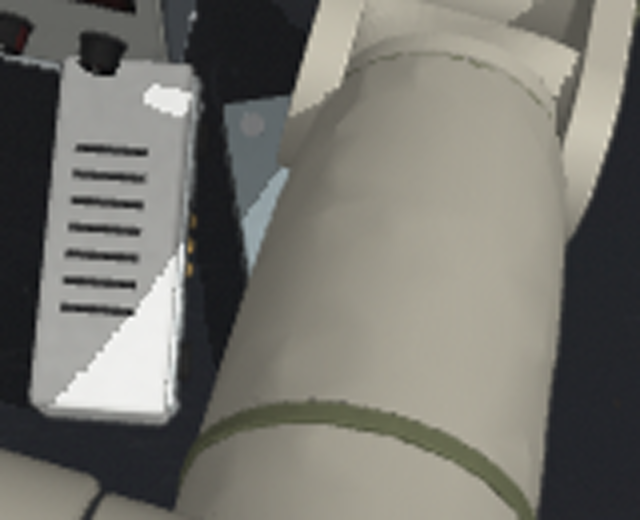

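```bash
python3 - <<'E'
from h import *
c=vision.capture("top")
edge(c,(224.5,104),(247,270)); 
t=p2w(c,252/4+OFF[0],124/4+OFF[1],52); print(t)
E
```

```text
yaw 99.3 rel 11.1 bat [569.3   1.4] in chg [-72.1  -4.3]
rear_near [506.3 -59.6] chg [-135.    56.8]
rear_far [648.4 -36.4] chg [-107.4  -84.5]
sockN [530.  -67.9] chg [-142.6   32.9]
sockF [628.6 -51.8] chg [-123.4  -65.3]
frN [497.1  40.2] chg [-35.6  69.1]
frF [625.4  61.2] chg [-10.6 -58.4]
[638.72196504  49.1253232   52.        ]
```

```bash
python3 -m jog '[[[0,-0.004,-0.002,0,0,0],[0,-0.001,0,0,0,0],[0,0,0,0,0,0],[0,0.03,0,0,0,0],[0,0.03,0,0,0,0],[0,0.006,0.045,0,0,0],[0,0,0.045,0,0,0],[0,0,0.045,0,0,0],[0,0,0.015,0,0,0],[0,0,0,0,0,0]]]'
python3 - <<'E'
from h import *
c=snap("top","t11.png",4,(190,120,350,250))
E
```

```text
time_s: 14.68
eef_pos: [504.8, -106.0, 28.6]
ee_rot: [-0.011, 0.707, -0.011, -0.707]
force: [0.5, 0.0, 0.3]
grip_width: 0.002
```

View pics/t11.png

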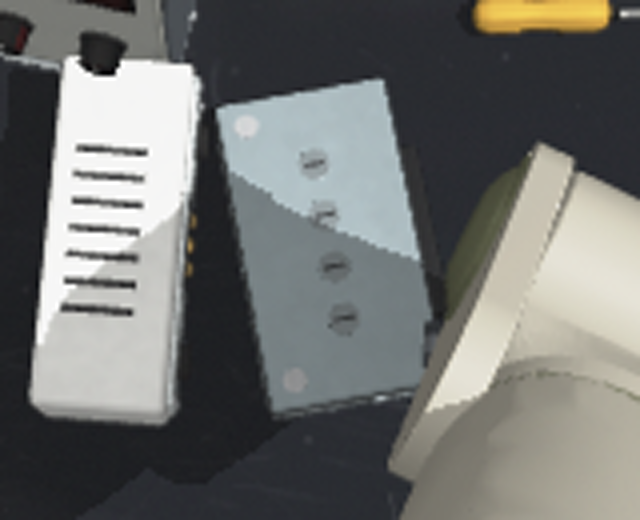

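```bash
python3 - <<'E'
from h import *
c=vision.capture("top")
report(c,{"FF":(218,108),"RF":(383,80),"FN":(273,416),"D1":(246,127),"S1":(314,163),"S2":(324,214),"S3":(334,266),"S4":(344,319),"D2":(294,380)})
E
```

```text
bat [571.4   3.4] 102.1 rel deg 13.9 in chg [-70.   -6.3] res [[-1.3, -2.3], [-2.5, 1.1], [-0.8, -0.8], [-0.3, 0.2], [1.5, 0.3], [1.3, 0.3], [0.9, 0.3], [0.2, 0.4], [1.0, 0.5]]
rear_near [511.5 -60.6] chg [-135.9   51.6]
rear_far [652.3 -30.4] chg [-101.3  -88.2]
sockN [535.5 -67.7] chg [-142.2   27.4]
sockF [633.3 -46.7] chg [-118.2  -69.7]
frN [497.3  38.7] chg [-37.1  68.8]
frF [624.5  65.9] chg [ -5.9 -57.4]
```

```bash
python3 -m jog '[[[0,-0.014,-0.006,0,0,0],[0,-0.012,0,0,0,0],[0,-0.006,0.002,0,0,0],[0,-0.006,0.003,0,0,0],[0,-0.006,0.003,0,0,0],[0,-0.006,0.003,0,0,0],[0,-0.004,0.002,0,0,0],[0,0,0,0,0,0]]]'
python3 - <<'E'
from h import *
c=snap("top","t12.png",4,(190,120,350,250))
E
```

```text
time_s: 15.78
eef_pos: [499.6, -51.6, 28.4]
ee_rot: [0.011, -0.707, 0.011, 0.707]
force: [0.2, -1.1, 0.1]
grip_width: -0.001
```

View pics/t12.png

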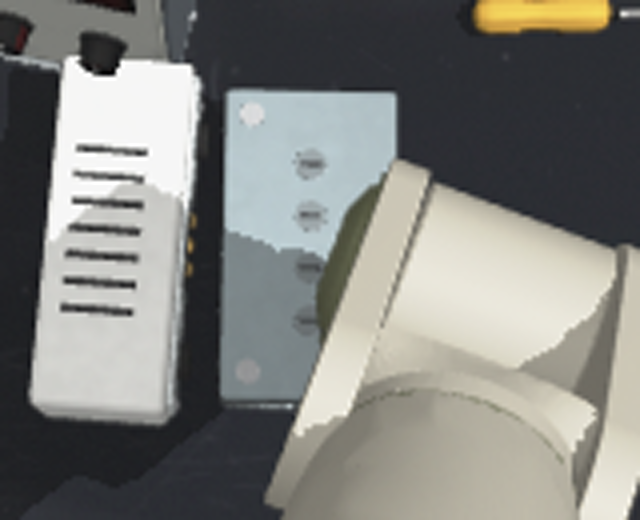

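```bash
python3 - <<'E'
from h import *
c=vision.capture("top")
report(c,{"FF":(226,92),"RF":(397,94),"FN":(221,401),"D1":(251,115),"S1":(310,164),"S2":(310,216),"S3":(309,267),"S4":(308,320),"D2":(248,372)})
E
```

```text
bat [570.4  14.4] 91.0 rel deg 2.8 in chg [-59.1  -4.9] res [[-2.3, -1.3], [-2.0, 0.4], [-0.0, -1.1], [-0.3, 0.2], [0.9, 0.3], [0.6, 0.1], [1.2, 0.5], [1.0, 0.9], [0.8, 0.1]]
rear_near [499.2 -36.8] chg [-112.5   64.6]
rear_far [643.2 -34.4] chg [-105.5  -79.3]
sockN [521.4 -48.4] chg [-123.4   42. ]
sockF [621.4 -46.8] chg [-118.6  -57.9]
frN [504.5  63.3] chg [-12.3  62.4]
frF [634.5  65.5] chg [ -6.  -67.4]
```

```bash
python3 -m jog '[[[0,-0.004,0.002,0,0,0],[0,-0.003,0.001,0,0,0],[0,-0.001,0,0,0,0],[0,0,0,0,0,0]]]'
```

```text
time_s: 16.38
eef_pos: [496.8, -43.9, 28.4]
ee_rot: [0.011, -0.707, 0.011, 0.707]
force: [-2.0, -4.0, 2.2]
grip_width: -0.0
```

```bash
python3 -m jog '[[[0,-0.001,0,0,0,0],[0,0,0,0,0,0]]]'; python3 -m jog '[[[0,-0.001,0,0,0,0],[0,0,0,0,0,0]]]'; python3 -m jog '[[[0,-0.001,0,0,0,0],[0,0,0,0,0,0]]]'
```

```text
time_s: 16.62
eef_pos: [496.8, -43.0, 28.4]
ee_rot: [0.011, -0.707, 0.011, 0.707]
force: [-2.3, -4.7, 2.9]
grip_width: -0.001
time_s: 16.88
eef_pos: [496.8, -42.0, 28.4]
ee_rot: [0.011, -0.707, 0.011, 0.707]
force: [-2.9, -5.0, 1.7]
grip_width: -0.002
time_s: 17.12
eef_pos: [496.9, -41.1, 28.4]
ee_rot: [0.011, -0.707, 0.011, 0.707]
force: [-3.2, -5.2, 3.5]
grip_width: -0.001
```

```bash
for i in 1; do python3 -m jog '[[[0,-0.001,0,0,0,0],[0,0,0,0,0,0]]]'; python3 -m jog '[[[0,-0.0005,0,0,0,0],[0,0,0,0,0,0]]]'; done; python3 - <<'E'
from h import *
c=snap("top","t13.png",4,(190,120,350,250)); snap("wrist","w13.png",1)
E
```

```text
time_s: 17.38
eef_pos: [496.9, -40.1, 28.3]
ee_rot: [0.011, -0.707, 0.011, 0.707]
force: [-2.8, -5.5, 3.1]
grip_width: 0.001
time_s: 17.62
eef_pos: [496.9, -39.6, 28.3]
ee_rot: [0.011, -0.707, 0.011, 0.707]
force: [-3.2, -6.9, 2.9]
grip_width: -0.0
```

View pics/t13.png

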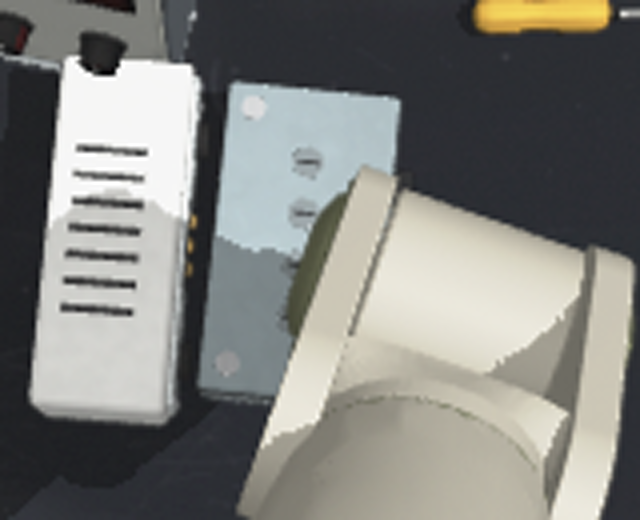

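```bash
for i in 1; do python3 -m jog '[[[0,-0.0005,0,0,0,0],[0,0,0,0,0,0]]]'; python3 -m jog '[[[0,-0.0005,0,0,0,0],[0,0,0,0,0,0]]]';python3 -m jog '[[[0,-0.0005,0,0,0,0],[0,0,0,0,0,0]]]'; done; python3 - <<'E'
from h import *
c=vision.capture("top")
report(c,{"FF":(231,83),"RF":(400,98),"FN":(199,390),"D1":(255,108),"S1":(307,162),"S2":(302,213),"D2":(227,364)})
E
```

```text
time_s: 17.98
eef_pos: [496.9, -39.1, 28.3]
ee_rot: [0.011, -0.707, 0.011, 0.707]
force: [-3.1, -6.0, 2.5]
grip_width: -0.002
time_s: 18.23
eef_pos: [496.9, -38.6, 28.3]
ee_rot: [0.011, -0.707, 0.011, 0.707]
force: [-3.6, -5.3, 2.2]
grip_width: 0.0
time_s: 18.48
eef_pos: [496.9, -38.1, 28.3]
ee_rot: [0.011, -0.707, 0.011, 0.707]
force: [-2.8, -4.5, 3.4]
grip_width: 0.001
bat [571.5  19.4] 86.2 rel deg -2.0 in chg [-54.   -5.9] res [[-2.0, -1.4], [-1.1, 1.1], [0.2, -1.2], [0.1, -0.7], [0.9, 0.7], [1.1, 0.9], [0.8, 0.7]]
rear_near [496.3 -25.6] chg [-101.4   67.8]
rear_far [640.  -35.3] chg [-106.5  -76.1]
sockN [517.5 -39.1] chg [-114.2   46.3]
sockF [617.2 -45.8] chg [-117.7  -53.7]
frN [510.   73.7] chg [-1.7 57.2]
frF [639.7  65. ] chg [ -6.4 -72.7]
```

```bash
for i in 1; do python3 -m jog '[[[0,-0.0005,0,0,0,0],[0,0,0,0,0,0]]]'; python3 -m jog '[[[0,-0.0005,0,0,0,0],[0,0,0,0,0,0]]]';python3 -m jog '[[[0,-0.0005,0,0,0,0],[0,0,0,0,0,0]]]';python3 -m jog '[[[0,-0.0005,0,0,0,0],[0,0,0,0,0,0]]]'; done | grep -E "eef|force"
```

```text
eef_pos: [496.9, -37.6, 28.3]
force: [-3.4, -5.4, 4.0]
eef_pos: [496.9, -37.1, 28.3]
force: [-3.7, -5.0, 2.6]
eef_pos: [496.9, -36.6, 28.3]
force: [-3.4, -5.4, 3.5]
eef_pos: [496.9, -36.1, 28.3]
force: [-2.9, -4.9, 3.0]
```

```bash
for i in 1; do python3 -m jog '[[[0,-0.0005,0,0,0,0],[0,0,0,0,0,0]]]'; python3 -m jog '[[[0,-0.0005,0,0,0,0],[0,0,0,0,0,0]]]';python3 -m jog '[[[0,-0.0005,0,0,0,0],[0,0,0,0,0,0]]]';python3 -m jog '[[[0,-0.0005,0,0,0,0],[0,0,0,0,0,0]]]'; done | grep -E "eef|force"
```

```text
eef_pos: [497.0, -35.6, 28.3]
force: [-2.2, -4.9, 3.5]
eef_pos: [497.0, -35.2, 28.3]
force: [-3.4, -5.8, 2.2]
eef_pos: [497.0, -35.1, 28.3]
force: [-3.8, -8.8, 4.1]
eef_pos: [497.0, -34.9, 28.3]
force: [-4.4, -11.1, 2.1]
```

```bash
python3 -m jog '[[[0,-0.0005,0,0,0,0],[0,-0.0005,0,0,0,0],[0,0,0,0,0,0],[0,0,0,0,0,0]]]'; python3 - <<'E'
from h import *
c=snap("top","t14.png",4,(190,120,350,250))
E
```

```text
time_s: 21.02
eef_pos: [497.2, -34.7, 28.4]
ee_rot: [0.01, -0.707, 0.012, 0.707]
force: [-4.9, -16.6, 1.2]
grip_width: 0.001
```

View pics/t14.png

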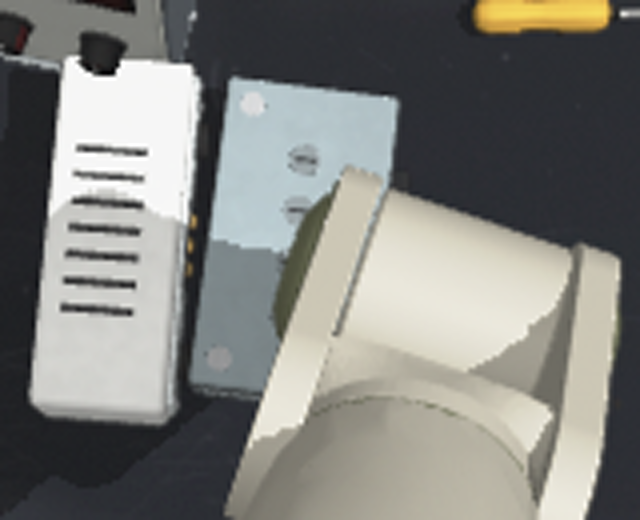

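```bash
python3 -m jog '[[[0,0.02,0,0,0,0],[0,0.03,0,0,0,0],[0,0.003,-0.045,0,0,0],[0,0,-0.045,0,0,0],[0,-0.002,-0.047,0,0,0],[0,0,-0.004,0,0,0],[0,0,0,0,0,0]]]'; python3 - <<'E'
from h import *
c=snap("top","t15.png",4,(190,120,350,250));snap("wrist","w15.png",1)
E
```

```text
time_s: 21.95
eef_pos: [636.0, -87.8, 27.6]
ee_rot: [0.011, -0.707, 0.011, 0.708]
force: [0.4, -0.5, -0.7]
grip_width: -0.006
```

View pics/t15.png

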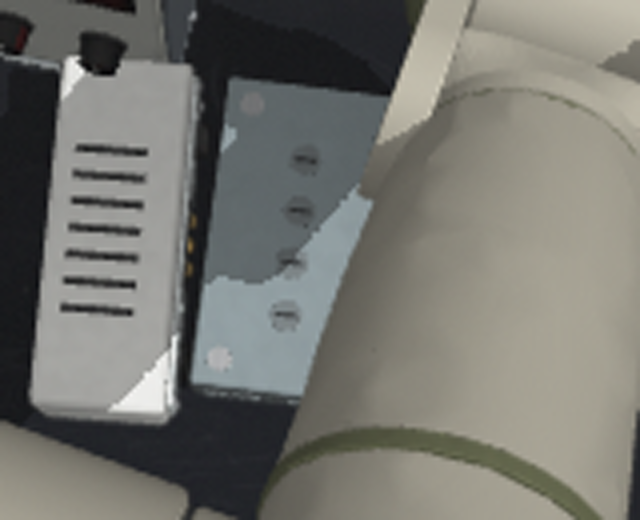

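View pics/w15.png

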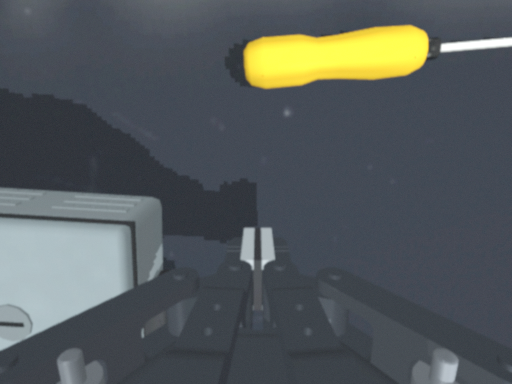

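```bash
python3 - <<'E'
from h import *
c=vision.capture("top")
report(c,{"FF":(229,78),"FN":(191,385),"D1":(253,104),"S1":(306,160),"S2":(300,211),"S3":(292,262),"S4":(285,315),"D2":(219,358)})
E
python3 -m jog '[[[0,-0.015,0,0,0,0],[0,-0.012,0,0,0,0],[0,-0.006,-0.002,0,0,0],[0,-0.003,-0.001,0,0,0],[0,0,0,0,0,0]]]'
```

```text
bat [573.4  22.1] 84.7 rel deg -3.5 in chg [-51.3  -7.7] res [[-2.0, -0.5], [-0.5, -1.5], [-0.1, -0.2], [0.3, -0.2], [0.3, -0.3], [0.7, 0.8], [0.2, 1.2], [1.1, 0.8]]
rear_near [497.1 -21. ] chg [-96.8  67.2]
rear_far [640.5 -34.3] chg [-105.5  -76.6]
sockN [517.9 -35. ] chg [-110.1   45.9]
sockF [617.5 -44.2] chg [-116.2  -53.9]
frN [513.3  77.9] chg [ 2.6 54.1]
frF [642.7  65.9] chg [ -5.3 -75.6]
time_s: 22.72
eef_pos: [640.9, -52.2, 28.2]
ee_rot: [0.011, -0.707, 0.011, 0.707]
force: [-0.4, 0.7, -0.2]
grip_width: -0.002
```

```bash
(python3 -m jog '[[[0,-0.002,0,0,0,0],[0,-0.001,0,0,0,0],[0,-0.001,0,0,0,0],[0,0,0,0,0,0]]]';python3 -m jog '[[[0,-0.001,0,0,0,0],[0,0,0,0,0,0]]]';python3 -m jog '[[[0,-0.001,0,0,0,0],[0,0,0,0,0,0]]]')| grep -E "eef|force"
```

```text
eef_pos: [641.0, -48.7, 28.3]
force: [0.5, -2.2, -0.4]
eef_pos: [641.1, -47.5, 28.4]
force: [0.8, -3.4, -0.7]
eef_pos: [641.1, -46.3, 28.4]
force: [2.2, -3.4, -0.8]
```

```bash
(python3 -m jog '[[[0,-0.0005,0,0,0,0],[0,0,0,0,0,0]]]';python3 -m jog '[[[0,-0.0005,0,0,0,0],[0,0,0,0,0,0]]]';python3 -m jog '[[[0,-0.0005,0,0,0,0],[0,0,0,0,0,0]]]';python3 -m jog '[[[0,-0.0005,0,0,0,0],[0,0,0,0,0,0]]]')| grep -E "eef|force"
```

```text
eef_pos: [641.1, -45.9, 28.4]
force: [2.0, -3.8, 0.4]
eef_pos: [641.1, -45.4, 28.4]
force: [2.2, -3.3, -0.4]
eef_pos: [641.1, -44.9, 28.4]
force: [2.6, -3.4, -0.1]
eef_pos: [641.1, -44.3, 28.4]
force: [2.6, -4.0, -1.1]
```

```bash
(python3 -m jog '[[[0,-0.0005,0,0,0,0],[0,-0.0005,0,0,0,0],[0,0,0,0,0,0]]]';python3 -m jog '[[[0,-0.0005,0,0,0,0],[0,0,0,0,0,0]]]';python3 -m jog '[[[0,-0.0005,0,0,0,0],[0,0,0,0,0,0]]]';python3 -m jog '[[[0,-0.0005,0,0,0,0],[0,0,0,0,0,0]]]')| grep -E "eef|force"
```

```text
eef_pos: [641.1, -43.3, 28.4]
force: [2.1, -4.4, 0.3]
eef_pos: [641.1, -42.9, 28.4]
force: [2.6, -4.5, 0.5]
eef_pos: [641.1, -42.4, 28.3]
force: [2.8, -4.4, 0.4]
eef_pos: [641.2, -41.9, 28.4]
force: [2.4, -4.3, 0.4]
```

```bash
(python3 -m jog '[[[0,-0.0005,0,0,0,0],[0,0,0,0,0,0]]]';python3 -m jog '[[[0,-0.0005,0,0,0,0],[0,0,0,0,0,0]]]';python3 -m jog '[[[0,-0.0005,0,0,0,0],[0,0,0,0,0,0]]]')| grep -E "eef|force"
```

```text
eef_pos: [641.2, -41.4, 28.4]
force: [3.3, -4.4, -0.1]
eef_pos: [641.2, -41.0, 28.4]
force: [2.9, -3.9, 0.8]
eef_pos: [641.3, -40.9, 28.4]
force: [2.9, -6.5, -0.2]
```

```bash
(python3 -m jog '[[[0,-0.0005,0,0,0,0],[0,-0.0005,0,0,0,0],[0,0,0,0,0,0]]]';python3 -m jog '[[[0,-0.0005,0,0,0,0],[0,-0.0003,0,0,0,0],[0,0,0,0,0,0],[0,0,0,0,0,0]]]')| grep -E "eef|force"
python3 - <<'E'
from h import *
c=snap("top","t16.png",4,(190,120,350,250))
E
```

```text
eef_pos: [641.3, -40.8, 28.4]
force: [2.6, -11.2, 0.5]
eef_pos: [641.2, -40.8, 28.4]
force: [1.6, -13.6, -0.1]
```

View pics/t16.png

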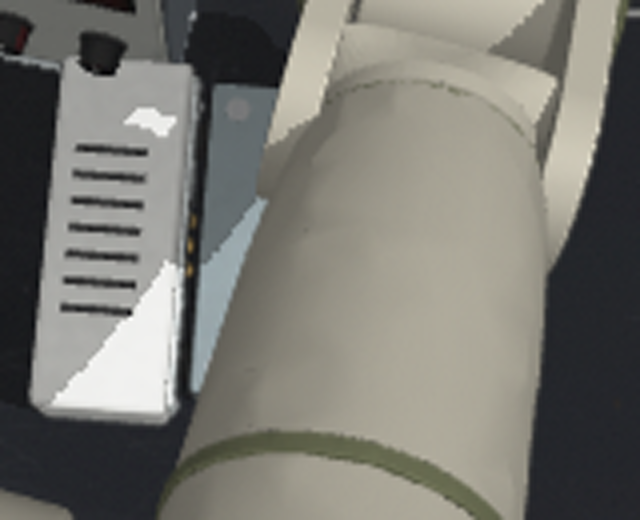

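```bash
python3 -m jog '[[[0,0.02,0,0,0,0],[0,0.024,0,0,0,0],[0,0.003,0.045,0,0,0],[0,0,0.045,0,0,0],[0,0,0.045,0,0,0],[0,-0.005,0.01,0,0,0],[0,-0.018,0,0,0,0],[0,-0.012,0,0,0,0],[0,0,0,0,0,0]]]'; python3 - <<'E'
from h import *
c=snap("top","t17.png",4,(190,120,350,250));snap("wrist","w17.png",1)
E
```

```text
time_s: 28.65
eef_pos: [496.6, -44.9, 28.2]
ee_rot: [-0.01, 0.707, -0.01, -0.707]
force: [-0.2, -0.3, 0.4]
grip_width: -0.002
```

View pics/t17.png

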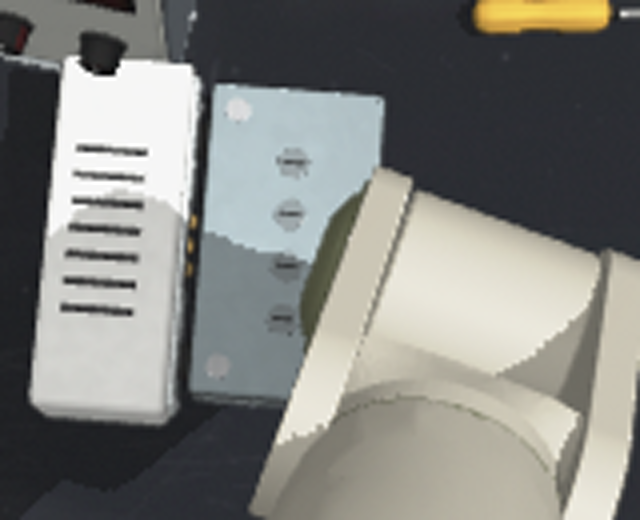

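View pics/w17.png

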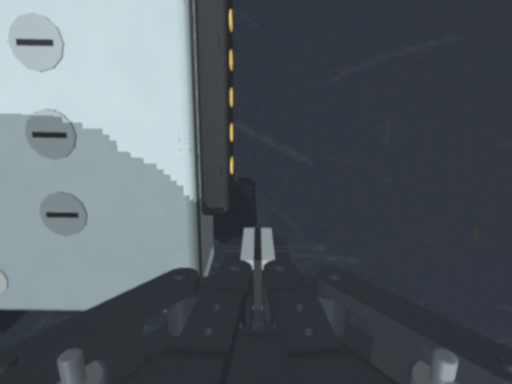

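```bash
(python3 -m jog '[[[0,-0.002,0,0,0,0],[0,-0.002,0,0,0,0],[0,0,0,0,0,0]]]';python3 -m jog '[[[0,-0.001,0,0,0,0],[0,0,0,0,0,0]]]';python3 -m jog '[[[0,-0.0005,0,0,0,0],[0,0,0,0,0,0]]]';python3 -m jog '[[[0,-0.0005,0,0,0,0],[0,0,0,0,0,0]]]';python3 -m jog '[[[0,-0.0005,0,0,0,0],[0,0,0,0,0,0]]]')| grep -E "eef|force"
```

```text
eef_pos: [496.0, -42.0, 28.3]
force: [-0.1, -0.0, 0.9]
eef_pos: [496.1, -41.0, 28.3]
force: [0.3, -0.1, -1.0]
eef_pos: [496.1, -40.5, 28.3]
force: [0.4, 0.7, -0.1]
eef_pos: [496.1, -40.0, 28.3]
force: [0.3, -0.8, 0.1]
eef_pos: [496.1, -39.5, 28.3]
force: [0.9, 0.2, -0.7]
```

```bash
(python3 -m jog '[[[0,-0.001,0,0,0,0],[0,0,0,0,0,0]]]';python3 -m jog '[[[0,-0.001,0,0,0,0],[0,0,0,0,0,0]]]';python3 -m jog '[[[0,-0.0005,0,0,0,0],[0,0,0,0,0,0]]]';python3 -m jog '[[[0,-0.0005,0,0,0,0],[0,0,0,0,0,0]]]')| grep -E "eef|force"
```

```text
eef_pos: [496.1, -38.5, 28.3]
force: [-0.8, 0.3, 0.3]
eef_pos: [496.2, -37.5, 28.3]
force: [1.2, -0.2, 1.1]
eef_pos: [496.2, -37.0, 28.3]
force: [-0.7, -0.2, 1.1]
eef_pos: [496.2, -36.5, 28.3]
force: [0.3, 0.9, 0.5]
```

```bash
(python3 -m jog '[[[0,-0.0005,0,0,0,0],[0,0,0,0,0,0]]]';python3 -m jog '[[[0,-0.0005,0,0,0,0],[0,0,0,0,0,0]]]';python3 -m jog '[[[0,-0.0005,0,0,0,0],[0,0,0,0,0,0]]]';python3 -m jog '[[[0,-0.0005,0,0,0,0],[0,0,0,0,0,0]]]')| grep -E "eef|force"
```

```text
eef_pos: [496.2, -36.0, 28.3]
force: [-0.8, 0.9, 0.0]
eef_pos: [496.2, -35.5, 28.3]
force: [-0.9, 0.6, 1.1]
eef_pos: [496.3, -35.0, 28.3]
force: [0.1, -0.0, 0.7]
eef_pos: [496.3, -34.5, 28.3]
force: [0.1, -0.7, -0.8]
```

```bash
(python3 -m jog '[[[0,-0.0005,0,0,0,0],[0,0,0,0,0,0]]]';python3 -m jog '[[[0,-0.0005,0,0,0,0],[0,0,0,0,0,0]]]';python3 -m jog '[[[0,-0.0005,0,0,0,0],[0,0,0,0,0,0]]]';python3 -m jog '[[[0,-0.0005,0,0,0,0],[0,0,0,0,0,0]]]')| grep -E "eef|force"
python3 - <<'E'
from h import *
c=vision.capture("top")
report(c,{"FF":(214,85),"RF":(383,97),"FN":(190,394),"D1":(238,110),"S1":(294,162),"S2":(289,214),"S3":(286,266),"S4":(281,318),"D2":(217,366)})
snap("wrist","w18.png",1.5)
E
```

```text
eef_pos: [496.3, -34.4, 28.3]
force: [-0.0, -4.6, -1.0]
eef_pos: [496.3, -34.3, 28.3]
force: [-1.8, -8.1, -1.0]
eef_pos: [496.3, -34.3, 28.3]
force: [-1.8, -11.9, -1.0]
eef_pos: [496.3, -34.2, 28.3]
force: [-3.0, -15.0, -0.7]
bat [571.1  26.8] 87.6 rel deg -0.6 in chg [-46.6  -5.2] res [[-2.0, -1.3], [-1.7, 1.3], [-0.4, -1.5], [-0.2, -0.2], [1.1, -0.4], [0.7, 0.5], [0.7, 0.1], [0.9, 0.9], [0.9, 0.6]]
rear_near [497.  -20.1] chg [-95.8  67.3]
rear_far [640.9 -26.2] chg [-97.4 -76.7]
sockN [518.5 -33. ] chg [-108.1   45.4]
sockF [618.4 -37.2] chg [-109.2  -54.6]
frN [508.3  79.5] chg [ 4.1 59.2]
frF [638.1  74. ] chg [  2.6 -70.8]
```

View pics/w18.png

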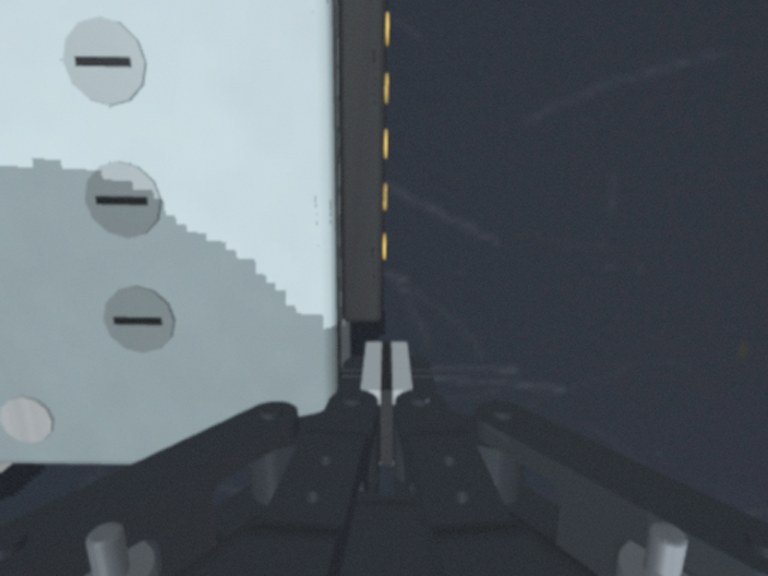

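```bash
(python3 -m jog '[[[0,0.02,0,0,0,0],[0,0.024,0,0,0,0],[0,0.003,-0.045,0,0,0],[0,0,-0.045,0,0,0],[0,0,-0.045,0,0,0],[0,0,-0.005,0,0,0],[0,-0.02,0,0,0,0],[0,-0.016,0,0,0,0],[0,0,0,0,0,0]]]'; python3 -m jog '[[[0,-0.001,0,0,0,0],[0,0,0,0,0,0]]]')| grep -E "time|eef|force"
```

```text
time_s: 34.35
eef_pos: [635.4, -46.0, 28.5]
force: [-0.8, 0.1, -0.4]
time_s: 34.6
eef_pos: [635.9, -47.2, 28.4]
force: [0.4, 0.4, -0.8]
```

```bash
(python3 -m jog '[[[0,-0.002,-0.003,0,0,0],[0,-0.002,0,0,0,0],[0,0,0,0,0,0]]]'; python3 -m jog '[[[0,-0.001,0,0,0,0],[0,0,0,0,0,0]]]'; python3 -m jog '[[[0,-0.0005,0,0,0,0],[0,0,0,0,0,0]]]'; python3 -m jog '[[[0,-0.0005,0,0,0,0],[0,0,0,0,0,0]]]'; python3 -m jog '[[[0,-0.0005,0,0,0,0],[0,0,0,0,0,0]]]')| grep -E "time|eef|force"
```

```text
time_s: 34.98
eef_pos: [639.1, -42.9, 28.3]
force: [0.5, -0.9, 0.5]
time_s: 35.22
eef_pos: [639.1, -41.9, 28.3]
force: [-0.1, -0.4, -0.3]
time_s: 35.48
eef_pos: [639.1, -41.5, 28.3]
force: [0.3, -0.1, 1.0]
time_s: 35.72
eef_pos: [639.1, -41.0, 28.3]
force: [-1.0, -1.1, 0.2]
time_s: 35.98
eef_pos: [639.2, -40.9, 28.3]
force: [0.3, -3.4, 0.3]
```

Contact comes at the same place (-40.9), so the far end has stayed seated. I'll press it once more and then retract.

```bash
(python3 -m jog '[[[0,-0.0005,0,0,0,0],[0,-0.0005,0,0,0,0],[0,0,0,0,0,0]]]';python3 -m jog '[[[0,-0.0005,0,0,0,0],[0,-0.0003,0,0,0,0],[0,0,0,0,0,0],[0,0,0,0,0,0]]]'; python3 -m jog '[[[0,0.02,0,0,0,0],[0,0.04,0,0,0,0],[0,0.04,0,0,0,0],[-0.04,0.01,0,0,0,0],[-0.04,0,0,0,0,0],[-0.04,0,0,0,0,0],[0,0.05,0,0,0,0],[0,0.05,0,0,0,0],[0,0.05,0.03,0,0,0],[0,0,0,0,0,0],[0,0,0,0,0,0]]]')| grep -E "time|eef|force"
python3 - <<'E'
from h import *
c=snap("top","t19.png",4,(190,120,350,250)); snap("top","t20.png"); snap("scene","s20.png")
E
```

```text
time_s: 36.35
eef_pos: [639.2, -40.8, 28.3]
force: [-0.3, -9.5, 0.3]
time_s: 36.85
eef_pos: [639.2, -40.7, 28.3]
force: [-1.9, -11.3, -1.1]
time_s: 38.22
eef_pos: [601.2, -297.6, 148.3]
force: [0.2, 0.7, 0.2]
```

View pics/t19.png

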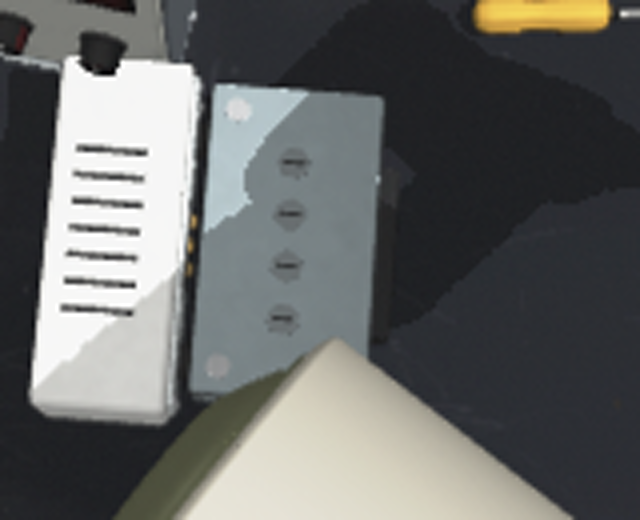

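View pics/t20.png

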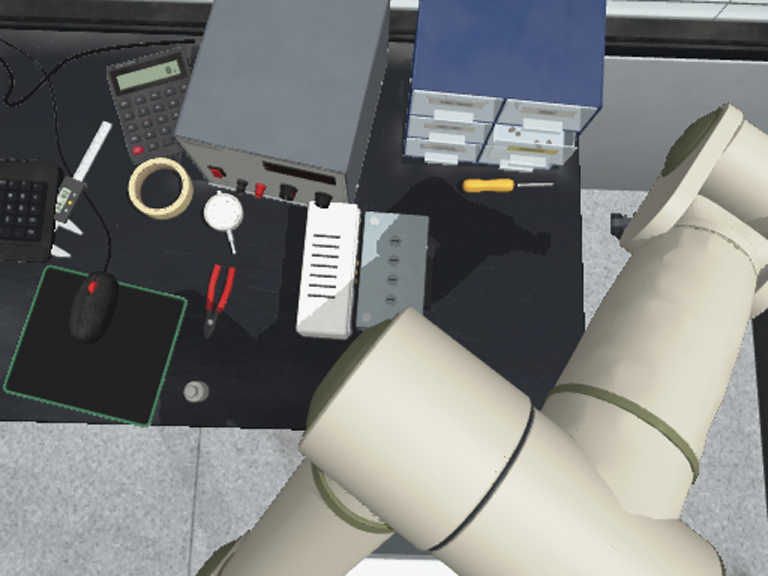

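View pics/s20.png

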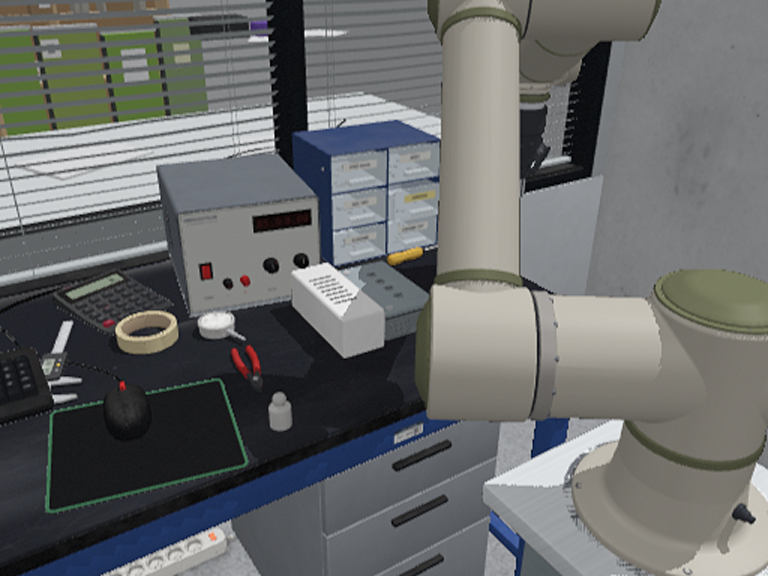

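```bash
python3 -c "
from rig import workorder; print(workorder.finish_job())"
```

```text
the job is handed in; nothing more can be done
None
```

I walked the battery to the charger, pressed it home at both ends and handed the job in at about 38 s. No verdict comes back, so everything below rests on my own measurements.

**Swings:** By the top camera, the four swings reached about 16° near end ahead, 16° far, 13° near and 14° far. Judging needs about 9°.

**Press home:**

| Press | Peak wrist force |
|---|---|
| Near end, first | about 17 N |
| Far end, first | about 14 N |
| Near end, second | about 15 N |
| Far end, second | about 11 N |

The two second presses met firm contact straight away, with no sliding, so both ends had stayed on their bumpers. The far presses fell a little short of the 15 N asked for, but are above the 3 N that counts.

**Final pose:** With the near end pressed the second time, the last camera fit put the battery about 0.6° off square and about 5 mm off centre towards the far side. It also put the front face 3 to 4 mm past the bumper plane, which cannot be right. I put that down to error in my camera estimate of the charger's position, and relied on the firm contact instead.

**Clearances:** The finger never came near enough to touch the socket, and I saw no contact on the force readings. In the last pictures the driver, cutters, gauge and weight had not moved. The arm hid the marker and hex key at the end, so I did not see them again, but the tool never went close to them.

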